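# Fit the instrument case cover and press it home

### The job

Close the open instrument case: take its flat cover by the handle, lower it over the two locating pins so that it rests on the two catches, and let go of it there. Then press it down at both ends until it sits fully home, flush on the rim of the case all round. Leave the bottle, the spool and the tape roll undisturbed.

Things in the scene. Friction and masses are not known exactly. Their poses are not given: they have to be found in the camera images.
- case: Fixed open-topped grey aluminium instrument case with a green circuit board inside: 90 mm (its x) by 140 mm (its y), 40 mm high, walls 5 mm. Origin at the centre of its underside, which stands on the flat dark assembly board, 6 mm above the work surface; z up.
- case_rim (a point): Centre of the case's open top, level with its rim, 40 mm above its underside; axes as case.
- pin_a (a point): Tip of a steel locating pin in the case, 8 mm diameter with a tapered top, at x +30, y +57 mm of the case, tip 26 mm above the rim.
- pin_b (a point): Tip of the other, like pin, at x -30, y -57 mm of the case.
- catch_a_top (a point): Middle of the top of a black catch bar in the case, at x 0, y +59.5 mm of the case: 36 mm long along x, 8 mm wide, standing 8 to 9 mm above the rim at the start. It carries the cover's weight, slides straight down when pushed with about 6 N, to just below the rim, and stays down.
- catch_b_top (a point): The same on the like catch bar at the other end, x 0, y -59.5 mm of the case.
- cover: Loose flat aluminium cover, 90 mm (its x) by 140 mm (its y), 5 mm thick, about 0.25 kg, lying flat on the assembly board. Origin at the centre of its underside, z up. Two 14 mm through holes at (x, y) = (+30, +57) and (-30, -57) mm take the pins; it fits either way round (half a turn). A dark 22 mm press mark lies on its top at (0, +50) and (0, -50) mm.
- cover_grip (a point): Centre of the dark bar handle on the cover's top, 27 mm above the cover's underside; axes as cover. The bar is 56 mm long along y, 12 mm wide across x, from 21 to 33 mm above the underside, on two feet (12 mm wide, 10 mm long, at y +20 and -20 mm).
- cover_end_a (a point): Point on the cover's underside below the press mark at y = +50 mm (5 mm below the mark); axes as cover. Level with the case rim when that end is home.
- cover_end_b (a point): The same below the press mark at y = -50 mm.
- flux_bottle: Bystander: small bottle with a red cap and a thin spout, 42 mm across and 125 mm high; origin at the centre of its underside.
- solder_spool: Bystander: blue-flanged spool, 60 mm across and 31 mm high; origin at the centre of its underside.
- tape_roll: Bystander: yellow tape roll lying flat, 56 mm across and 18 mm high; origin at the centre of its underside.

How it is judged:
By the outcome, as a careful person would: the job done as asked, in the order asked, and still so for the second after the job is handed in, with the robot touching nothing.
It also fails if it takes over 61 s, if anything falls off the work surface, if the arm or the gripper's body presses on something with over 40 N, if the wrist force passes 120 N, or if a joint passes its speed limit or range.

### The arm

A 6-joint arm with a two-finger parallel gripper is mounted at the origin on a cart in front of the work surface, level with it; the furniture and walls round the work are solid. World frame = base frame: x ahead of the robot, y to its left, z up, the work surface at z = 0. Lengths are in m, angles in rad, forces in N, time in s.
With the tool pointing down it reaches from about 0.325 to 0.9 m from the base axis. Payload 6.1 kg.
Tool frame: the origin (TCP) lies midway between the tips of the shut fingers; the grasp point (between the pads) lies 19 mm behind it; z points along the fingers, y is the line along which they close (so a half turn about z gives the same grasp; the last joint's range is limited). The gripper opens to 85 mm and grips with 20 to 120 N. Pads are 22 mm wide; open, the fingers measure 114 mm over their backs; the gripper's body (76 mm by 85 mm) begins 54 mm behind the grasp point. The pads swing forward as they close: fully open they stand 13 mm farther back than shut.
Start: joints at [-0.9, 0.22, 1.526, -0, 1.395, -0.126], TCP at [0.447, -0.437, 0.231] pointing down, gripper open.
Joint ranges: [-2.98, 2.98], [-0.91, 2.08], [0.09, 2.57], [-1.24, 4.39], [0.2, 2.65], [-2.68, 2.68]. Speed limits (rad/s): [2.57, 2.57, 3.01, 3.14, 3.14, 3.14].

### API

Orientations are given as [roll, pitch, yaw] about the fixed x, y, z axes, in that order (R = Rz(yaw) Ry(pitch) Rx(roll)).
In Python, from plant import manip, kin, eyes, finder, monitor gives the robot as it stands. Calls block until the motion is done:
- manip.movep(position, orientation): joint-space move of the TCP to a pose.
- manip.move_l(position, feed=0.15, rotation=None, max_force=None): straight line of the TCP; rotation=None keeps the orientation; feed is the mean speed in m/s. With max_force (N) it stops when the force on the tool has changed by that much, and returns True; else False.
- manip.set_joints(angles): joint-space move.
- manip.gripper_to(opening, f_grip=None): finger opening in m; f_grip is the grip in N (None keeps the last); returns when the fingers have stopped.
- manip.hold(seconds).
- kin.inverse_kinematics(position, orientation): joint angles nearest the present ones, or None.
- eyes.get_image(name): name is "side" or "top"; returns (picture, depth): 384x512x3 uint8, red, green, blue; 384x512 float32, m along the optical axis (not along the pixel's ray), 0 where there is no reading.
- eyes.get_calibration(name): a dict with "intrinsics" (3x3 intrinsics, pixels), "world_from_camera" (4x4, takes a point from camera to world coordinates). Camera axes: x right, y down, z forward; pixel columns grow to the right and rows downward; lengths in m; the calibration is good to about 2 mm. A picture is of the moment at which its call begins. get_calibration takes no time and is no camera call.
A pose or a line that the arm cannot do raises manip.Unreachable and nothing moves.
- manip.job_done(): hands the job in; it is judged then, once.
Trained networks look in the newest picture that a camera, given by its name, has taken for a name from the list of things; names that differ only in an ending like _2 or _b are one class to them, and where a whole thing is asked for, a point or a joint stands for the part that bears it (a point fixed in the world has none). Each returns a list of dicts, best first, with "confidence" (0 to 1); they miss things now and then, are a little off and sometimes report something else, mostly with a low value. They report only what shows in the picture. A call takes as long as a camera call.
- finder.silhouettes(target, camera): "region" (384x512 bool, what is visible of it) and "uv" ([column, row] in pixels, amid what is visible of it).
Readings, each from a call of its own:
- monitor.read_time_s(): time.
- monitor.read_q(): joint angles.
- monitor.read_joint_velocities(): joint speeds.
- monitor.read_joint_torque(): joint torques, N m.
- monitor.read_eef_pos(): TCP position.
- monitor.read_tcp_rot(): TCP orientation.
- monitor.read_ft_force(): force on the tool from outside, world axes, zero at the start.
- monitor.read_torque(): the same for the moment, N m.
- monitor.read_opening(): finger opening in m.
- monitor.read_grasp_force(): force on a finger pad.
Only numpy, scipy, OpenCV 4.12 (cv2) and the standard library are available. Lean on these libraries where they do the work, as an engineer would, in place of code of your own. Each camera call takes 0.05 s, during which the arm holds its last target. There are 200 camera calls.

## Working session

There is one attempt and no reset: what is moved stays moved. The work goes in short steps, each a Python script; the robot and the scene stay as the last script left them, time stands still between calls to the robot, and variables do not carry over. Pictures are saved under pics/ and viewed, at most 10 in all, crops included, and the job is handed in when it is done.

```bash
mkdir -p pics; cat > h.py <<'E'
from plant import manip, kin, eyes, finder, monitor
import numpy as np, cv2
def cloud(cam, depth):
    c=eyes.get_calibration(cam); K=np.array(c["intrinsics"]); T=np.array(c["world_from_camera"])
    v,u=np.mgrid[:depth.shape[0],:depth.shape[1]]
    P=np.stack([(u-K[0,2])/K[0,0]*depth,(v-K[1,2])/K[1,1]*depth,depth],-1)
    return P@T[:3,:3].T+T[:3,3]
def save(n,img): cv2.imwrite("pics/"+n+".png",cv2.cvtColor(img,cv2.COLOR_RGB2BGR))
E
python3 - <<'E'
from h import *
ims=[]
for c in("top","side"):
    im,d=eyes.get_image(c); P=cloud(c,d); ims.append(im); np.savez(c+".npz",im=im,d=d,P=P)
    print(c,np.array(eyes.get_calibration(c)["world_from_camera"])[:3,3])
    for t in("case","cover","cover_grip","pin_a","catch_a_top","flux_bottle","solder_spool","tape_roll"):
        for r in finder.silhouettes(t,c)[:3]:
            m=r["region"]&(d>0); print(t,round(r["confidence"],2),np.round(r["uv"]),m.sum(),np.round(np.median(P[m],0),3) if m.any() else None)
    save(c,im)
E
```

```text
top [ 0.48484624 -0.22021082  0.91057032]
case 0.91 [252. 150.] 2486 [ 0.621 -0.23   0.018]
case 0.59 [260. 279.] 340 [ 0.335 -0.249  0.062]
cover 0.68 [189. 220.] 2281 [ 0.46  -0.09   0.011]
cover_grip 0.6 [193. 220.] 2281 [ 0.459 -0.09   0.011]
pin_a 0.64 [254. 150.] 2465 [ 0.621 -0.23   0.018]
flux_bottle 0.75 [262. 280.] 332 [ 0.335 -0.249  0.062]
solder_spool 0.62 [327. 172.] 561 [ 0.573 -0.39   0.03 ]
tape_roll 0.92 [312. 209.] 339 [ 0.497 -0.359  0.018]
side [ 1.32188248 -0.50432809  0.57216997]
case 0.95 [283. 254.] 3467 [ 0.621 -0.23   0.029]
cover 0.63 [320. 209.] 1393 [ 0.472 -0.092  0.012]
cover_grip 0.62 [317. 202.] 1347 [ 0.471 -0.095  0.012]
pin_a 0.85 [284. 254.] 3598 [ 0.619 -0.229  0.029]
catch_a_top 0.42 [263. 234.] 104 [ 0.564 -0.252  0.053]
flux_bottle 0.62 [228. 185.] 502 [ 0.341 -0.253  0.047]
solder_spool 0.82 [195. 263.] 862 [ 0.586 -0.393  0.028]
tape_roll 0.62 [204. 236.] 429 [ 0.502 -0.357  0.017]
tape_roll 0.44 [318. 211.] 1351 [ 0.472 -0.094  0.012]
```

```bash
python3 - <<'E'
from h import *
a=np.load("top.npz")["im"];b=np.load("side.npz")["im"]
x=cv2.resize(a[90:315,140:380],None,fx=2.5,fy=2.5,interpolation=2)
y=cv2.resize(b[140:320,150:400],None,fx=3,fy=3,interpolation=2)
save("topc",x);save("sidec",y)
E
```

```text
(no output)
```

View pics/topc.png

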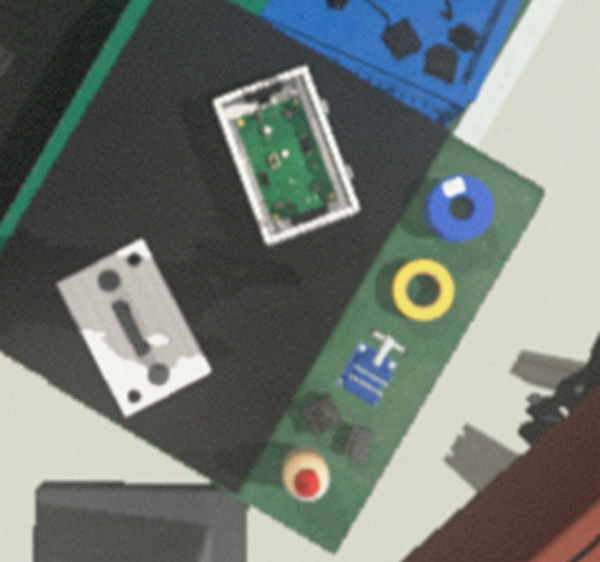

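View pics/sidec.png

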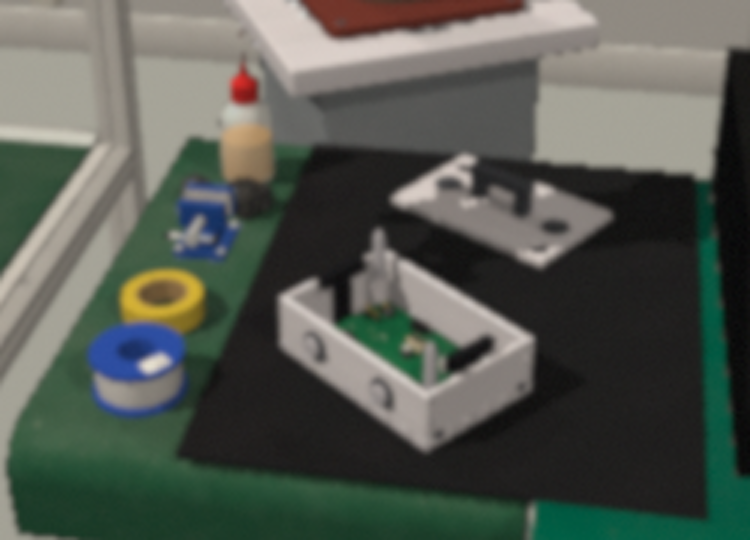

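Top view: the cover is at crop (134,328), its handle runs along its long axis, and its holes are at (134,259) and (134,396). The case is at (287,155), and the bystanders are well to the right. The side view shows both pins and both catches standing. Next I fit the rectangles.

```bash
cat > fit.py <<'E'
from h import *
from scipy.optimize import minimize
def plane(cam,uv,z):
    c=eyes.get_calibration(cam); K=np.array(c["intrinsics"]); T=np.array(c["world_from_camera"])
    uv=np.atleast_2d(uv); r=np.c_[uv,np.ones(len(uv))]@np.linalg.inv(K).T@T[:3,:3].T
    return T[:3,3]+r*((z-T[2,3])/r[:,2])[:,None]
def rect(P,name):
    r=cv2.minAreaRect(P[:,:2].astype(np.float32)); b=cv2.boxPoints(r)
    e=max([b[1]-b[0],b[2]-b[1]],key=np.linalg.norm); s=sorted(r[1])
    print(name,len(P),"c",np.round(r[0],4),"size",np.round(s,4),"yaw",round(float(np.arctan2(e[1],e[0])-np.pi/2)%np.pi,3),"z",np.round(np.percentile(P[:,2],[5,50,95]),4))
E
python3 - <<'E'
from fit import *
for cam in("top","side"):
    f=np.load(cam+".npz");P=f["P"];im=f["im"].astype(int)
    n=np.linalg.norm
    m=(n(P[...,:2]-[.621,-.23],axis=-1)<.1)&(P[...,2]>.038)&(P[...,2]<.052)&(im.min(-1)>100); k=m.astype(np.uint8)
    v,u=np.nonzero(m); rect(P[m],cam+" rim depth"); rect(plane(cam,np.c_[u,v],.046),cam+" rim plane")
    m=(n(P[...,:2]-[.463,-.092],axis=-1)<.1)&(im.min(-1)>90)&(P[...,2]<.02)&(P[...,2]>.002)
    v,u=np.nonzero(m); rect(P[m],cam+" cover depth"); rect(plane(cam,np.c_[u,v],.011),cam+" cover plane")
    m=(n(P[...,:2]-[.463,-.092],axis=-1)<.05)&(P[...,2]>.03); rect(P[m],cam+" handle"); print(np.median(P[m],0))
    for nm,c in(("bars",(.621,-.23)),):
        m=(n(P[...,:2]-c,axis=-1)<.085)&(P[...,2]>.0535); print(cam,nm,np.round(P[m],3)[::max(1,m.sum()//25)].tolist())
p=plane("top",[[193.6,193.6],[193.6,248.4]],.011); print("holes",p)
K=np.array(eyes.get_calibration("top")["intrinsics"]);print(K)
E
```

```text
top rim depth 482 c [ 0.6191 -0.2303] size [0.0917 0.1401] yaw 1.939 z [0.041  0.0458 0.0484]
top rim plane 482 c [ 0.6187 -0.2301] size [0.091  0.1402] yaw 1.942 z [0.046 0.046 0.046]
top cover depth 2293 c [ 0.448  -0.0692] size [0.1388 0.1469] yaw 2.066 z [0.006  0.0108 0.0135]
top cover plane 2293 c [ 0.4483 -0.0704] size [0.1374 0.1456] yaw 2.067 z [0.011 0.011 0.011]
top handle 135 c [ 0.4589 -0.089 ] size [0.012  0.0551] yaw 2.067 z [0.0346 0.0383 0.0404]
[ 0.45834337 -0.09031637  0.0383168 ]
top bars [[0.685, -0.235, 0.069], [0.682, -0.239, 0.07], [0.681, -0.239, 0.066], [0.681, -0.222, 0.054], [0.68, -0.24, 0.059], [0.679, -0.217, 0.054], [0.676, -0.204, 0.056], [0.677, -0.217, 0.054], [0.674, -0.197, 0.055], [0.674, -0.206, 0.056], [0.674, -0.215, 0.054], [0.672, -0.195, 0.054], [0.672, -0.204, 0.055], [0.669, -0.193, 0.056], [0.67, -0.201, 0.054], [0.667, -0.193, 0.057], [0.667, -0.202, 0.055], [0.569, -0.254, 0.054], [0.568, -0.263, 0.056], [0.566, -0.252, 0.054], [0.566, -0.261, 0.056], [0.564, -0.246, 0.056], [0.564, -0.257, 0.056], [0.562, -0.239, 0.055], [0.561, -0.24
[... 799 characters left out ...]
, -0.234, 0.055], [0.56, -0.235, 0.055], [0.561, -0.254, 0.056], [0.562, -0.259, 0.055], [0.566, -0.266, 0.057], [0.567, -0.266, 0.055], [0.571, -0.266, 0.056], [0.665, -0.2, 0.055], [0.667, -0.202, 0.055], [0.681, -0.237, 0.07], [0.671, -0.2, 0.055], [0.684, -0.235, 0.07], [0.673, -0.201, 0.054], [0.673, -0.213, 0.055], [0.684, -0.237, 0.066], [0.678, -0.211, 0.055], [0.677, -0.224, 0.056], [0.682, -0.24, 0.061], [0.681, -0.218, 0.055], [0.681, -0.22, 0.054], [0.683, -0.234, 0.054]]
holes [[ 0.52195936 -0.08880697  0.011     ]
 [ 0.39354517 -0.09115538  0.011     ]]
[[382.85433898   0.         247.43721332]
 [  0.         382.85433898 196.72647376]
 [  0.           0.           1.        ]]
```

```bash
python3 - <<'E'
from h import *
C=(.4583,-.0895); Y=.498; pi=np.pi
for y in(Y,Y+pi,Y-pi): print(y,kin.inverse_kinematics([*C,.016],[pi,0,y]),kin.inverse_kinematics([.6185,-.23,.07],[pi,0,y-.129]))
print(monitor.read_tcp_rot())
q=kin.inverse_kinematics([*C,.15],[pi,0,Y]); y=Y if q is not None else Y-pi
manip.movep([*C,.15],[pi,0,y]); manip.gripper_to(.05)
print(manip.move_l([*C,.016],feed=.1,max_force=10))
manip.gripper_to(0,f_grip=80)
print(monitor.read_opening(),monitor.read_grasp_force(),monitor.read_eef_pos(),monitor.read_ft_force())
manip.move_l([*C,.14],feed=.1)
print(monitor.read_opening(),monitor.read_eef_pos(),monitor.read_ft_force(),monitor.read_torque(),monitor.read_time_s(),y)
im,d=eyes.get_image("side"); np.savez("s2.npz",im=im,d=d,P=cloud("side",d)); save("s2",cv2.resize(im[60:300,150:450],None,fx=2.5,fy=2.5))
E
```

```text
0.498 [-3.61988574e-01  1.28060617e-01  2.08351004e+00 -4.44089210e-16
  9.30021997e-01  7.10807753e-01] [-4.75417425e-01  4.52620971e-01  1.55112659e+00 -4.44089210e-16
  1.13784509e+00  7.26378902e-01]
3.6395926535897933 [-0.36198857  0.12806062  2.08351004  0.          0.930022   -2.4307849 ] [-0.47541742  0.45262097  1.55112659  0.          1.13784509 -2.41521375]
-2.643592653589793 [-0.36198857  0.12806062  2.08351004  0.          0.930022   -2.4307849 ] [-0.47541742  0.45262097  1.55112659  0.          1.13784509 -2.41521375]
[ 3.14155987e+00 -1.76245412e-07  7.96812724e-01]
False
0.010004964662381403 78.74158143997192 [ 0.45864678 -0.08957212  0.0165524 ] [-1.83625252  0.7043888   6.01118089]
0.010457033546262397 [ 0.45773308 -0.08930714  0.13919824] [-0.20152727  0.42139577 -1.30137818] [-0.06015086 -0.03581409  0.02257941] 6.0 0.498
```

View pics/s2.png

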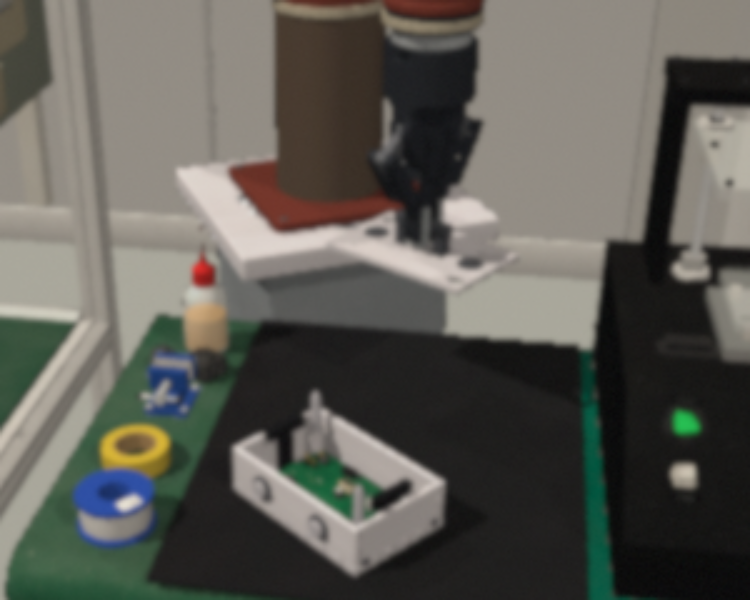

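The cover is held by its handle at about crop (425,250) and looks level. I carry it above the case and check its pose there.

```bash
python3 - <<'E'
from fit import *
pi=np.pi; Y=.369
manip.move_l([.6185,-.23,.14],feed=.15,rotation=[pi,0,Y]); manip.move_l([.6185,-.23,.11],feed=.08); manip.hold(.3)
e=monitor.read_eef_pos();print(e,monitor.read_tcp_rot(),monitor.read_time_s(),monitor.read_ft_force())
c,s=np.cos(1.94),np.sin(1.94); R=np.array([[c,-s],[s,c]])
for cam in("top","side"):
    im,d=eyes.get_image(cam); P=cloud(cam,d); L=(P[...,:2]-[.6185,-.23])@R
    m=(abs(L[...,0])<.06)&(abs(L[...,1])<.085)&(P[...,2]>.085)&(P[...,2]<.125)&(d>0)
    b=m&(im.min(-1)>90); rect(P[b],cam); q=L[b]; z=P[b][:,2]
    print(np.round(np.linalg.lstsq(np.c_[q,np.ones(len(q))],z,rcond=None)[0],4), "ext",np.round(np.percentile(q,[.5,99.5],axis=0),4))
    v,u=np.nonzero(b); rect(plane(cam,np.c_[u,v],.105),cam+" plane")
    save("pre_"+cam,cv2.resize(im[60:300,150:400],None,fx=2.5,fy=2.5))
E
```

```text
[ 0.61888013 -0.23018461  0.11062973] [ 3.14080686e+00 -6.93621709e-04  3.68982368e-01] 8.4417 [ 0.18485577  0.1533632  -2.28098214]
top 691 c [ 0.6196 -0.2305] size [0.09   0.1392] yaw 1.94 z [0.1027 0.105  0.1072]
[ 0.0011 -0.0006  0.105 ] ext [[-0.0454 -0.0677]
 [ 0.0441  0.0686]]
top plane 691 c [ 0.6196 -0.2305] size [0.0901 0.1394] yaw 1.939 z [0.105 0.105 0.105]
side 1686 c [ 0.6184 -0.2306] size [0.0921 0.1429] yaw 1.941 z [0.1024 0.1053 0.1069]
[0.0086 0.0061 0.1054] ext [[-0.0457 -0.0706]
 [ 0.0447  0.0695]]
side plane 1686 c [ 0.6205 -0.2307] size [0.0949 0.1452] yaw 1.94 z [0.105 0.105 0.105]
```

View pics/pre_side.png

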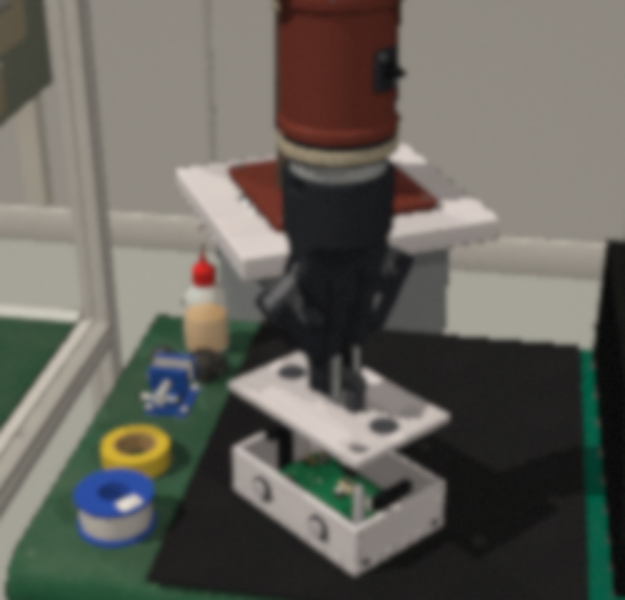

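The cover sits level and aligned over the case, to within about 1 mm. I lower it under force guard.

```bash
python3 - <<'E'
from h import *
pos=[.6182,-.2297]
print(manip.move_l([*pos,.078],feed=.04,max_force=4),monitor.read_eef_pos(),monitor.read_ft_force())
print(manip.move_l([*pos,.063],feed=.01,max_force=3),monitor.read_eef_pos(),monitor.read_ft_force(),monitor.read_time_s())
im,d=eyes.get_image("side"); P=cloud("side",d)
c,s=np.cos(1.94),np.sin(1.94); R=np.array([[c,-s],[s,c]]); L=(P[...,:2]-[.6185,-.23])@R
b=(abs(L[...,0])<.04)&(abs(L[...,1])<.066)&(P[...,2]>.05)&(P[...,2]<.07)&(im.min(-1)>90); q=L[b]
print(np.round(np.linalg.lstsq(np.c_[q,np.ones(len(q))],P[b][:,2],rcond=None)[0],4))
save("low",cv2.resize(im[140:310,200:370],None,fx=3.5,fy=3.5))
E
```

```text
False [ 0.61844072 -0.22984233  0.07834037] [-0.5926238  -0.01779765 -1.49191942]
True [ 0.61814045 -0.22969977  0.06540138] [-0.13743699 -0.17643359  5.67386492] 10.6333
[-0.0026 -0.0031  0.0604]
```

View pics/low.png

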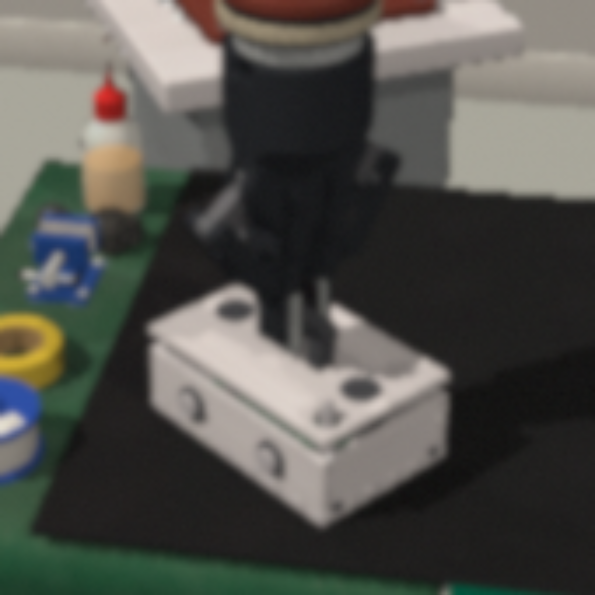

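The pin shows in the near hole at crop (330,412), and the cover rests level on the catches with a gap still visible all round. I release, then press each end.

```bash
python3 - <<'E'
from h import *
pi=np.pi; pos=[.6182,-.2297]
manip.gripper_to(.045); manip.move_l([*pos,.125],feed=.12); manip.gripper_to(0,f_grip=40)
A=[.5719,-.248]; B=[.6651,-.212]
def press(n,p,z,f):
    manip.move_l([*p,.11],feed=.15); manip.move_l([*p,.068],feed=.1)
    r=manip.move_l([*p,z],feed=.015,max_force=f); print(n,r,monitor.read_eef_pos(),monitor.read_ft_force(),monitor.read_time_s())
    manip.move_l([*p,.11],feed=.12)
press("A1",A,.0555,30); press("B",B,.0485,30); press("A",A,.0485,30)
manip.move_l([.5,-.2,.25],feed=.2); manip.movep([.45,-.1,.25],[pi,0,.5])
c,s=np.cos(1.94),np.sin(1.94); R=np.array([[c,-s],[s,c]])
for cam in("top","side"):
    im,d=eyes.get_image(cam); P=cloud(cam,d); L=(P[...,:2]-[.6185,-.23])@R
    b=(abs(L[...,0])<.04)&(abs(L[...,1])<.066)&(P[...,2]>.042)&(P[...,2]<.065)&(im.min(-1)>90); q=L[b]
    print(cam,b.sum(),np.round(np.linalg.lstsq(np.c_[q,np.ones(len(q))],P[b][:,2],rcond=None)[0],4))
    save("fin_"+cam,cv2.resize(im[140:310,200:370] if cam=="side" else im[90:290,150:350],None,fx=3,fy=3)[:600])
E
```

```text
A1 False [ 0.57188612 -0.24814738  0.05603417] [-2.69747356  0.52871649  4.57333428] 14.3167
B False [ 0.66563594 -0.21198063  0.05165044] [-6.70048048  4.68286978 16.60140561] 17.7583
A False [ 0.57172956 -0.24810762  0.05102993] [-9.17452041  4.22603867 18.21076033] 21.2583
top 1874 [-0.0019 -0.0021  0.0512]
side 1343 [ 0.0025 -0.0006  0.052 ]
```

View pics/fin_side.png

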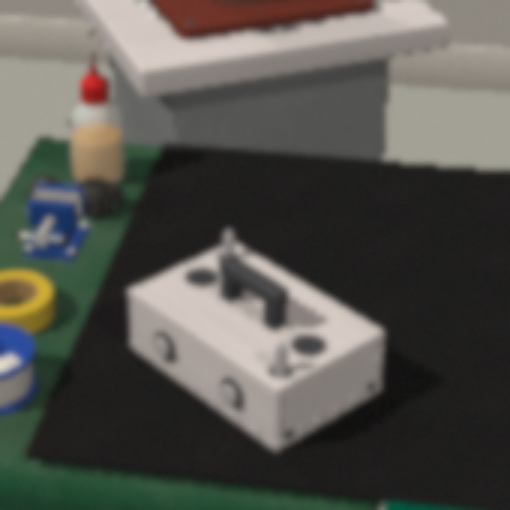

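The cover is flush, with no gap visible. End B stopped 0.6 mm higher than A, so I press both ends again, more firmly.

```bash
python3 - <<'E'
from h import *
pi=np.pi
A=[.5719,-.248]; B=[.6651,-.212]
manip.movep([.6182,-.2297,.16],[pi,0,.369])
def press(n,p,z,f):
    manip.move_l([*p,.11],feed=.15); manip.move_l([*p,.06],feed=.1)
    r=manip.move_l([*p,z],feed=.015,max_force=f); print(n,r,monitor.read_eef_pos(),monitor.read_ft_force(),monitor.read_time_s())
    manip.move_l([*p,.11],feed=.12)
press("B",B,.044,28); press("A",A,.044,28); press("B",B,.044,28)
manip.move_l([.5,-.2,.25],feed=.2); manip.movep([.45,-.1,.25],[pi,0,.5])
c,s=np.cos(1.94),np.sin(1.94); R=np.array([[c,-s],[s,c]])
for cam in("top","side"):
    im,d=eyes.get_image(cam); P=cloud(cam,d); L=(P[...,:2]-[.6185,-.23])@R
    b=(abs(L[...,0])<.04)&(abs(L[...,1])<.066)&(P[...,2]>.042)&(P[...,2]<.065)&(im.min(-1)>90); q=L[b]
    print(cam,b.sum(),np.round(np.linalg.lstsq(np.c_[q,np.ones(len(q))],P[b][:,2],rcond=None)[0],4))
    for e in(1,-1): print(e,np.round(np.median(P[b&(L[...,1]*e>.04)][:,2]),4))
save("fin2",cv2.resize(im[140:310,200:370],None,fx=3.5,fy=3.5))
E
```

```text
B True [ 0.66509763 -0.21195656  0.05107627] [-0.401255    0.76156838  5.2540952 ] 26.5
A True [ 0.5719168  -0.24803995  0.05110653] [-1.24000693  0.71094391  5.02179264] 29.3667
B True [ 0.66511376 -0.21199854  0.05110292] [-1.2155915   0.18169386  4.16233638] 32.2667
top 1884 [-0.0012 -0.0002  0.0511]
1 0.0513
-1 0.0512
side 1352 [0.0028 0.0024 0.0519]
1 0.052
-1 0.0516
```

View pics/fin2.png

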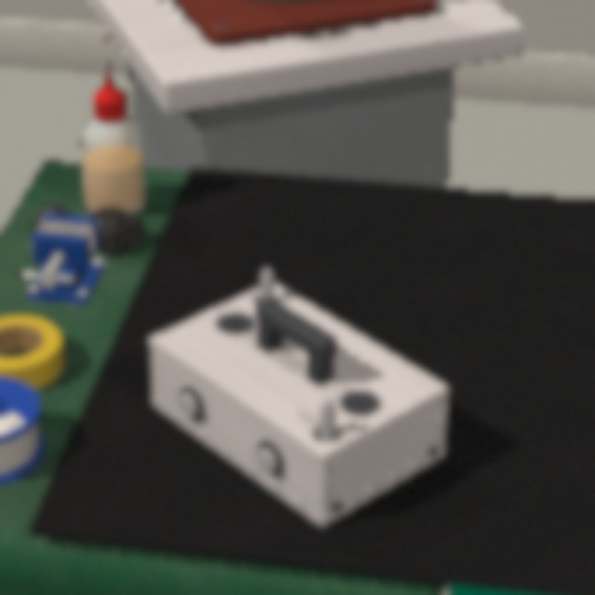

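Both ends reached a firm stop at 0.0511 m. The cover is flush all round, the pins stand through the holes, and the bystanders have not moved.

```bash
python3 -c "
from h import *
print(manip.job_done())"
```

```text
the job is handed in; nothing more can be done
None
```

The case is closed and the job handed in: the cover sits over both pins, flush on the rim with both ends pressed to a firm stop, the bystanders look undisturbed, and the last reading before hand-in was about 32 s of the 61 s allowed.

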